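# Press an imaging plate home in the sprung reader and hold it there

## Task

Draw the tall imaging plate straight up out of the slotted storage block, lower it upright, foot first, into the slot of the plate reader and press it gently down against the sprung plunger until it sits firmly on the hard stop. The reader only reads while the plate is pressed home, so finish while still gripping the plate and pressing it against the stop, firmly but not hard (well under 40 N). Leave the two short plates in their slots and do not disturb the bottle or the glass dappen dish.

Things in the scene. Friction and masses are not known exactly. Their poses are not given: they have to be found in the camera images.
- plate: the tall imaging plate: stiff aluminium plate with dark faces, 8 mm thick (its x), 60 mm wide (its y), 90 mm tall (its z), about 60 g, standing upright in one of the three slots of the storage block; origin at the centre of its underside. The same either way round. The free upper part, with grip ridges, is pinched across the 8 mm thickness.
- plate_foot (a point): centre of the tall plate's underside
- plate_top (a point): centre of the tall plate's upper edge, 90 mm above its foot
- short_plate_1: a short imaging plate of the same make, 8 x 60 x 54 mm, standing in another slot; stays there. Origin at the centre of its underside
- short_plate_2: the other short imaging plate, 8 x 60 x 54 mm, in the remaining slot; stays there. Origin at the centre of its underside
- rack: storage block, fixed, grey plastic, 150 (x) x 84 (y) x 36 mm high, origin at the centre of its underside on the worktop. Three slots 10.4 x 62.4 mm, 28 mm deep (floors 8 mm above the underside), at x = -45, 0 and +45 mm, long along y
- reader: plate reader, fixed: white upright housing 70 (x) x 110 (y) x 70 mm high on a grey foot 96 x 124 x 12 mm, a dark display on the side that looks to -x; origin at the centre of its underside on the worktop, z up. In the middle of its top is a straight slot, 12 mm (x) by 64 mm (y), with 5 mm chamfers round its mouth
- reader_mouth (a point): centre of the slot's mouth on the reader's top, 70 mm above the worktop
- reader_stop: the hard stop: two fixed steel ledges inside the reader's slot at its two ends, their tops 30 mm above the worktop (40 mm below the mouth); the plate's foot comes to rest on them. Origin as the reader's
- plunger (a joint): travel of the sprung plunger in the middle of the slot: 0 at rest (its top 48 mm above the worktop, 22 mm below the mouth), 0.018 m when the plate has reached the hard stop. Its spring pushes back with about 2.5 N at first touch and about 9 N at the stop, and lifts the plate again if it is let go. A small steel pointer on the housing's -x side goes down with it, to two marks when home
- plunger_top (a point): centre of the plunger's top face; moves down with it
- bottle_primer: small black bottle with a yellow cap, 23 mm across, 52 mm tall, on the left of the worktop; stays where it is. Origin at the centre of its underside
- dappen_dish: small clear waisted glass dish (dappen dish), 33 mm across, 25 mm tall, on the right of the worktop near the reader; stays where it is. Origin at the centre of its underside
Not all that is in view belongs to the job. What is shaped like the plate but red or yellow is not meant.

How it is judged:
On the way, in this order (a step that is already met when the one before it is completed fails the run):
1. the tall plate is drawn upright clear of the storage block: its foot above the block's top, held by the fingers (z of plate_foot in the frame of rack above 0.04 m and angle between plate's own z axis and vertical below 0.25 rad and contact force between the fingers and plate above 0.5 N), for 0.1 s.
2. the plate's foot is inside the reader's slot (z of plate_foot in the frame of reader_mouth below -0.008 m and horizontal distance between plate_foot and reader_mouth below 0.007 m and angle between plate's own z axis and vertical below 0.15 rad), for 0.05 s.
At the end, for the whole second after the job is handed in: For the last second the tall plate stands upright (within 0.1 rad) and still in the slot, plunger in by over 16 mm, foot bearing on the hard stop with over 1 N, fingers holding it with over 1 N; the short plates stand in their slots (value of joint plunger above 0.016 m and contact force between plate and reader_stop above 1 N and horizontal distance between plate_foot and reader_mouth below 0.006 m and angle between plate's own z axis and vertical below 0.1 rad and contact force between the fingers and plate above 1 N and linear speed of plate below 0.02 m/s and z of each of short_plate_1, short_plate_2 in the frame of rack below 0.014 m); the arm keeps its last pose, push and grip.
It fails at once if the plate is pressed on the hard stop with more than 40 N (contact force between plate and reader_stop above 40 N).
It fails at once if a short plate is moved by more than 15 mm (distance of any of short_plate_1, short_plate_2 from where it was at the start of the episode above 0.015 m).
It fails at once if the bottle or the glass dappen dish is moved by more than 20 mm (distance of any of bottle_primer, dappen_dish from where it was at the start of the episode above 0.02 m).
It also fails if it takes over 45 s, if anything falls off the work surface, if the arm or the gripper's body presses on something with over 40 N, if the wrist force passes 120 N, or if a joint passes its speed limit or range.

## Robot

A 6-joint arm with a two-finger parallel gripper is mounted at the origin on a cart in front of the work surface, level with it; the furniture and walls round the work are solid. World frame = base frame: x ahead of the robot, y to its left, z up, the work surface at z = 0. Lengths are in m, angles in rad, forces in N, time in s.
With the tool pointing down it reaches from about 0.2 to 0.875 m from the base axis. Payload 3.4 kg.
Tool frame: the origin (TCP) lies on the centre line of the jaws, within the pads' length; the fingertips stand 8 mm ahead of it and the grasp point (between the pads) lies 11 mm behind it; z points along the fingers, y is the line along which they close (so a half turn about z gives the same grasp; the last joint's range is limited). The gripper opens to 94 mm and grips with 3 to 60 N. Pads are 16 mm wide; open, the fingers measure 119 mm over their backs; the gripper's body (75 mm by 177 mm) begins 78 mm behind the grasp point.
Start: joints at [-0.121, 0.276, 1.505, -0, 1.361, -0.121], TCP at [0.575, -0, 0.213] pointing down, gripper open.
Joint ranges: [-2.89, 2.89], [-0.75, 2.08], [0.22, 2.7], [-1.18, 4.32], [0.11, 2.71], [-2.7, 2.7]. Speed limits (rad/s): [2.57, 2.57, 3.14, 3.14, 3.14, 3.14].

## Interface

Orientations are given as a unit quaternion [w, x, y, z].
In Python, from workcell import sense, capture, sign_off gives the robot as it stands.
- The arm moves only by the tool servo_tool, never from a script. Its argument "targets" is one flat list of numbers, 7 for each row, row after row: the shift along the tool's x, y, z normalised to -1 to 1, where 1 is 20 mm, then the turn, a rotation vector about the tool's x, y, z normalised to -1 to 1, where 1 is 0.15 rad, then the closure, from 0 (fully open) to 1 (shut). A call has 1 to 20 rows; each row shifts and turns the commanded pose from where the row before left it, along the tool's axes as they then stand; what a row does not reach is not made up. A row lasts 1/8 s, in which the tool goes at most 62.5 mm and 10.7 degrees, less where a joint would pass 70% of its speed; a pose out of reach is approached as far as the arm can. A call with a number of a shift or a turn outside -1 to 1 is refused whole. A call with a gripper value outside its range is refused whole. The fingers move at their own pace and stop on an object; "force" is the grip in N (left out, the last holds). Time passes only in rows, so rows that do not move let the fingers close. It gives the time, the measured TCP pose, the force, the opening and the grip force at its end, in the units of the state.
- sense(): the state, without advancing time (a new reading comes with each control period).
- capture(name): name is "scene" or "side" or "wrist"; returns a dict with "pixels" (400x640x3 uint8, red, green, blue), "fx", "fy", "cx", "cy" (pixels), "k1" (the pictures are not rectified: a ray, as slopes to the right and down, at radius r is drawn at 1 + k1 r^2 times it, then the intrinsics apply), "rvec" (rotation vector, rad) and "tvec" (3), from world to camera coordinates, as OpenCV has them; the wrist camera has in their place "tool_from_camera" (4x4, takes a point from camera to tool coordinates, whose origin is the TCP and whose axes are the flange's). Camera axes: x right, y down, z forward; pixel columns grow to the right and rows downward; lengths in m; the calibration is good to about 2 mm. A picture is of the moment at which its call begins: read the wrist's pose just before it. There is no depth.
- sign_off(): hands the job in; it is judged then, once.
The state is a dict: "clock": time; "joint_pos": joint angles; "joint_vel": joint speeds; "joint_torque": joint torques, N m; "position": TCP position; "orientation": TCP orientation; "wrist_force": force on the tool from outside, world axes, zero at the start; "wrist_torque": the same for the moment, N m; "width": opening from 0.0 (shut) to 1.0 (fully open); "finger_force": force on a finger pad.
Only numpy, scipy, OpenCV 4.12 (cv2) and the standard library are available. Lean on these libraries where they do the work, as an engineer would, in place of code of your own. Each camera call takes 0.05 s, during which the arm holds its last target. There are 200 camera calls.

## Working session

There is one attempt and no reset: what is moved stays moved. The work goes in short steps, Python scripts to look and compute and a tool call to move; the robot and the scene stay as the last step left them, time stands still between calls to the robot, and variables do not carry over. Pictures are saved under pics/ and viewed, at most 10 in all, crops included, and the job is handed in when it is done.

Besides the shell and the picture viewer there is one more tool, called after "Emit:" in YAML: its name, and indented under it one key for each argument. servo_tool: Moves the arm, as the interface text tells. Its arguments: {"type":"object","properties":{"targets":{"type":"array"},"force":{"type":"number"}},"required":["targets"]}

```bash
mkdir -p pics; python3 - <<'E'
from workcell import sense,capture
import cv2,numpy as np
s=sense();print(s['clock'],s['position'],s['orientation'],s['width'])
for n in('scene','side','wrist'):
    c=capture(n);cv2.imwrite(f'pics/{n}0.png',c['pixels'][:,:,::-1]);np.save(f'{n}0.npy',c,allow_pickle=True)
    print({k:np.round(v,4).tolist() for k,v in c.items() if k!='pixels'})
E
```

```text
0.0 [5.74461786e-01 4.64118191e-05 2.12611924e-01] [-6.99891220e-04  7.07118111e-01  7.07094886e-01 -5.56331233e-04] 0.9970536255575725
{'fx': 410.2446, 'fy': 410.2446, 'cx': 322.9431, 'cy': 200.9874, 'k1': -0.0232, 'rvec': [1.1376, -2.1599, 1.1679], 'tvec': [0.291, 0.3229, 1.023]}
{'fx': 514.4357, 'fy': 514.4357, 'cx': 318.5185, 'cy': 192.0221, 'k1': -0.1508, 'rvec': [2.0554, 0.0029, 0.0325], 'tvec': [-0.5216, 0.0658, 1.7052]}
{'fx': 325.2842, 'fy': 325.2842, 'cx': 319.148, 'cy': 201.8859, 'k1': -0.0551, 'tool_from_camera': [[-0.0006, -0.9705, -0.2412, 0.0695], [1.0, -0.0007, 0.0006, 0.0007], [-0.0007, -0.2412, 0.9705, -0.1716], [0.0, 0.0, 0.0, 1.0]]}
```

View pics/scene0.png

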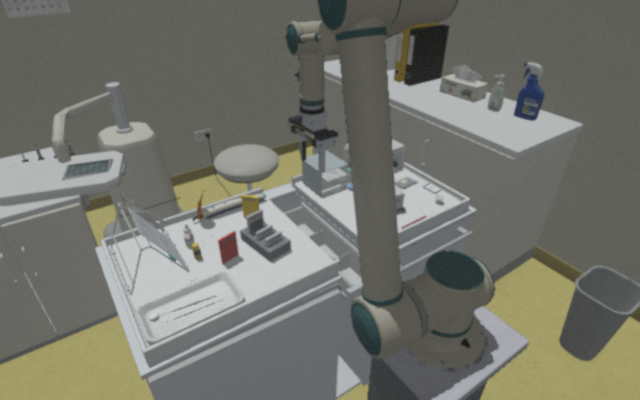

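View pics/side0.png

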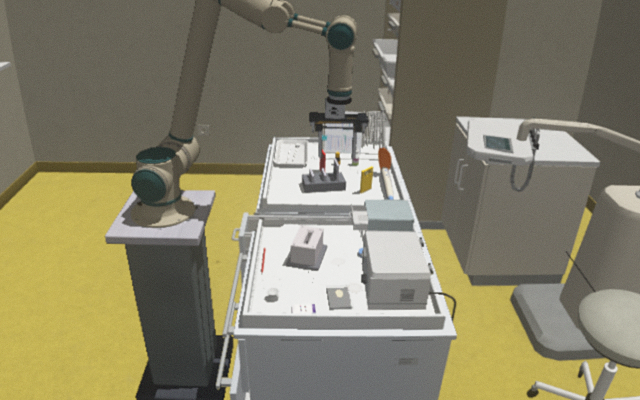

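View pics/wrist0.png

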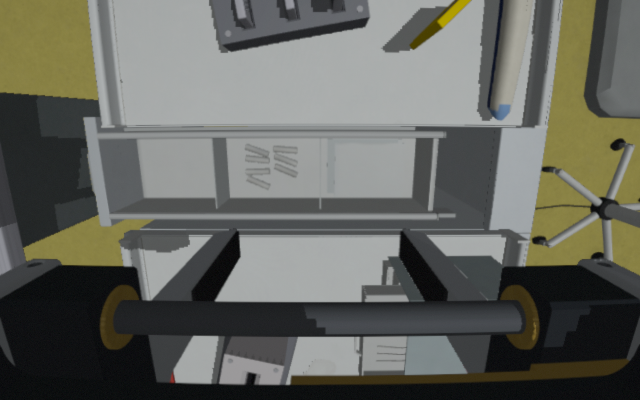

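The scene view shows the rack at about (265,238), with a red decoy at (228,248) and a yellow one at (250,205). The side view shows the rack at (323,180), its tall plate near (337,165), the reader at (308,245) and the dish at (272,294). In the wrist view, the rack is at the top (225–367, 0–45) and the reader at the bottom left (255,360).

```bash
cat > h.py <<'E'
import numpy as np,cv2
from scipy.spatial.transform import Rotation as R
def pose(s):
    q=np.array(s['orientation']);T=np.eye(4);T[:3,:3]=R.from_quat(q[[1,2,3,0]]).as_matrix();T[:3,3]=s['position'];return T
def rays(c,uv,T=None):
    K=np.array([[c['fx'],0,c['cx']],[0,c['fy'],c['cy']],[0,0,1]])
    n=cv2.undistortPoints(np.array(uv,float).reshape(-1,1,2),K,np.array([c['k1'],0,0,0,0.]))[:,0]
    d=np.c_[n,np.ones(len(n))]
    if 'rvec' in c:
        M=cv2.Rodrigues(np.array(c['rvec'],float))[0];return -M.T@np.array(c['tvec']).ravel(),d@M
    X=T@np.array(c['tool_from_camera']);return X[:3,3],d@X[:3,:3].T
def plane(c,uv,z,T=None):
    o,d=rays(c,uv,T);return o+d*((z-o[2])/d[:,2])[:,None]
def proj(c,P,T=None):
    K=np.array([[c['fx'],0,c['cx']],[0,c['fy'],c['cy']],[0,0,1]])
    if 'rvec' in c: r,t=np.array(c['rvec'],float),np.array(c['tvec'],float)
    else:
        X=np.linalg.inv(T@np.array(c['tool_from_camera']));r=cv2.Rodrigues(X[:3,:3])[0];t=X[:3,3]
    return cv2.projectPoints(np.array(P,float).reshape(-1,1,3),r,t,K,np.array([c['k1'],0,0,0,0.]))[0][:,0]
E
python3 - <<'E'
from h import *
from workcell import sense
L=lambda n:np.load(n+'0.npy',allow_pickle=True).item()
T=pose(sense())
print(plane(L('wrist'),[(228,45),(367,18),(213,5)],.036,T).round(3))
print('reader wrist',plane(L('wrist'),[(228,350),(293,350),(252,378)],.07,T).round(3))
print('side rack',plane(L('side'),[(323,176)],.036).round(3),'reader',plane(L('side'),[(308,235)],.07).round(3),plane(L('side'),[(337,157)],.098).round(3),'dish',plane(L('side'),[(272,294)],.02).round(3))
im=L('side')['pixels'][:,:,::-1]
cv2.imwrite('pics/s1.png',np.hstack([cv2.resize(im[140:200,285:375],None,fx=4.4,fy=4.4,interpolation=2),cv2.resize(im[220:280,270:360],None,fx=4.4,fy=4.4,interpolation=2)]))
E
```

```text
[[0.484 0.145 0.036]
 [0.622 0.17  0.036]
 [0.471 0.183 0.036]]
reader wrist [[ 0.471 -0.183  0.07 ]
 [ 0.545 -0.182  0.07 ]
 [ 0.496 -0.222  0.07 ]]
side rack [[0.54  0.218 0.036]] reader [[ 0.487 -0.239  0.07 ]] [[0.591 0.253 0.098]] dish [[ 0.397 -0.445  0.02 ]]
```

View pics/s1.png

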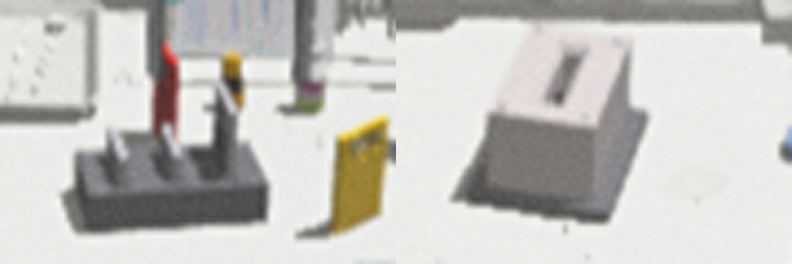

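The crop shows the tall plate in the rack's right-hand (+x) slot, with the short plates in the other two. The reader slot runs roughly along y with a small yaw. I'll move over the rack now for a close look.

Emit:
servo_tool:
  targets: [1, 0.1, -0.2, 0, 0, 0, 0, 1, 0.1, -0.2, 0, 0, 0, 0, 1, 0.1, -0.2, 0, 0, 0, 0, 1, 0.1, -0.2, 0, 0, 0, 0, 1, 0.1, -0.2, 0, 0, 0, 0, 1, 0.1, -0.2, 0, 0, 0, 0, 1, 0.1, -0.2, 0, 0, 0, 0, 0, 0, 0, 0, 0, -0.6, 0, 0, 0, 0, 0, 0, -0.6, 0, 0, 0, 0, 0, 0, 0, 0, 0, 0, 0, 0, 0, 0, 0]

```text
clock: 1.52
position: [0.5891, 0.1402, 0.2415]
orientation: [0.0, 0.641, 0.767, 0.0]
wrist_force: [-0.4, -0.2, -0.1]
width: 0.997
finger_force: 0.0
```

```bash
python3 - <<'E'
from h import *
from workcell import sense,capture
s=sense();T=pose(s);c=capture('wrist');c['T']=T
np.save('w1.npy',c,allow_pickle=True);cv2.imwrite('pics/w1.png',c['pixels'][:,:,::-1]);print(s['clock'],T.round(3))
E
```

```text
1.525 [[-0.178  0.984  0.     0.589]
 [ 0.984  0.178 -0.     0.14 ]
 [-0.     0.    -1.     0.242]
 [ 0.     0.     0.     1.   ]]
```

View pics/w1.png

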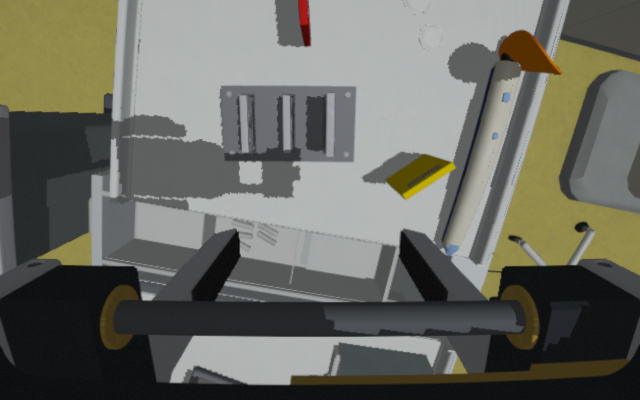

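The wrist view is aligned with the rack, whose corners are about (221,87) and (355,160). The tall plate's bright top edge is at u≈331, v≈94–157, and the short plates are at u≈244 and 288. I'll measure these precisely.

```bash
python3 - <<'E'
from h import *
c=np.load('w1.npy',allow_pickle=True).item();T=c['T']
g=cv2.cvtColor(c['pixels'],cv2.COLOR_RGB2GRAY)
print(g[125,320:342],g[85:100,331],g[150:164,331])
m=np.zeros_like(g);m[89:160,224:352]=(g[89:160,224:352]>125)
for k in cv2.findContours(m,0,1)[0]:
    r=cv2.minAreaRect(k)
    if max(r[1])>40:
        b=cv2.boxPoints(r);b=b[np.argsort(b[:,1])]
        z=.098 if r[0][0]>310 else .062
        P=plane(c,[b[:2].mean(0),b[2:].mean(0)],z,T);d=P[0]-P[1]
        print(np.round(r[0],1),np.round(r[1],1),P.mean(0).round(4),'len',np.linalg.norm(d).round(4),'yaw',np.degrees(np.arctan2(-d[0],d[1])).round(2), 'tool', (np.linalg.inv(T)@np.r_[P.mean(0),1]).round(4))
Q=plane(c,[(221,87),(355,87),(355,160),(221,160)],.036,T);print(Q.round(4),Q.mean(0).round(4))
E
```

```text
[ 56  53  49  46  40  55 107 145 155 157 159 160 160 154 132 110 112 114
 114 115 114 113] [173 137 117 114 115 115 112 107 150 160 162 164 163 162 162] [160 157 155 158 160 160 143 120 112 113 115 137 168 181]
[286.2 122. ] [54.1  6.8] [0.5438 0.2014 0.062 ] len 0.0557 yaw 10.44 tool [ 0.0683 -0.0337  0.1795  1.    ]
[243.6 123.5] [57.2  7. ] [0.4996 0.192  0.062 ] len 0.0591 yaw 9.66 tool [ 0.0669 -0.0789  0.1795  1.    ]
[330.4 124.5] [ 7.8 63.1] [0.5887 0.2071 0.098 ] len 0.0585 yaw 9.61 tool [0.0659 0.0115 0.1435 1.    ]
[[0.4638 0.2265 0.036 ]
 [0.6101 0.2523 0.036 ]
 [0.6264 0.173  0.036 ]
 [0.473  0.1456 0.036 ]] [0.5433 0.1993 0.036 ]
```

Emit:
servo_tool:
  targets: [1, 0.2, 0, 0, 0, 0.03, 0.5, 1, 0.2, 0, 0, 0, 0, 0.5, 1, 0.175, 0, 0, 0, 0, 0.5, 0.3, 0, 0.7, 0, 0, 0, 0.5, 0, 0, 1, 0, 0, 0, 0.5, 0, 0, 1, 0, 0, 0, 0.5, 0, 0, 1, 0, 0, 0, 0.5, 0, 0, 1, 0, 0, 0, 0.5, 0, 0, 0, 0, 0, 0, 0.5]
  force: 10

```text
clock: 2.7
position: [0.5869, 0.2065, 0.145]
orientation: [-0.001, 0.642, 0.766, -0.002]
wrist_force: [0.3, 0.2, -0.2]
width: 0.501
finger_force: 0.0
```

```bash
python3 - <<'E'
from h import *
from workcell import sense,capture
s=sense();T=pose(s);c=capture('wrist');c['T']=T
np.save('w2.npy',c,allow_pickle=True);cv2.imwrite('pics/w2.png',c['pixels'][:,:,::-1]);print(s['clock'],T.round(4),s['width'],s['wrist_force'])
print((np.linalg.inv(T)@np.array([.5887,.2071,.098,1])).round(4))
E
```

```text
2.7 [[-1.746e-01  9.846e-01 -4.900e-03  5.869e-01]
 [ 9.846e-01  1.746e-01 -1.600e-03  2.065e-01]
 [-7.000e-04 -5.100e-03 -1.000e+00  1.450e-01]
 [ 0.000e+00  0.000e+00  0.000e+00  1.000e+00]] 0.5006383103914864 [ 0.30648825  0.22663117 -0.22023063]
[3.0e-04 2.1e-03 4.7e-02 1.0e+00]
```

View pics/w2.png

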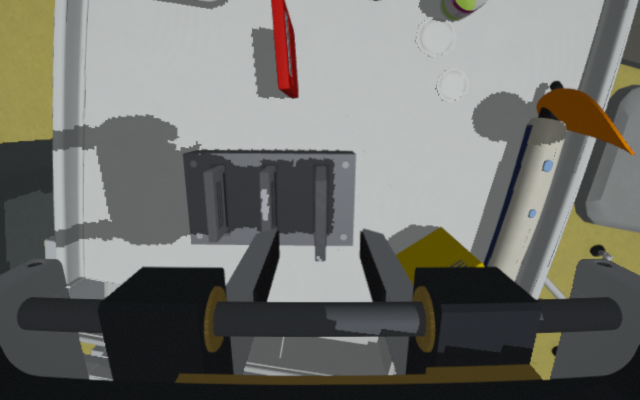

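The plate's top edge is at u≈320, v≈167–258, midway between the half-open fingers. I'll descend and grip.

Emit:
servo_tool:
  targets: [0, 0.07, 0.9, 0, 0, 0, 0.5, 0, 0, 0.9, 0, 0, 0, 0.5, 0, 0, 0.9, 0, 0, 0, 0.5, 0, 0, 0.9, 0, 0, 0, 0.5, 0, 0, 0, 0, 0, 0, 0.5, 0, 0, 0, 0, 0, 0, 1, 0, 0, 0, 0, 0, 0, 1, 0, 0, 0, 0, 0, 0, 1, 0, 0, 0, 0, 0, 0, 1, 0, 0, 0, 0, 0, 0, 1]
  force: 10

```text
clock: 4.0
position: [0.5887, 0.207, 0.0756]
orientation: [-0.001, 0.642, 0.766, -0.001]
wrist_force: [-2.1, -0.7, 2.3]
width: 0.085
finger_force: 10.0
```

Emit:
servo_tool:
  targets: [0, 0, 0, 0, 0, 0, 1, 0, 0, 0, 0, 0, 0, 1, 0, 0, -0.3, 0, 0, 0, 1, 0, 0, -0.6, 0, 0, 0, 1, 0, 0, -1, 0, 0, 0, 1, 0, 0, -1, 0, 0, 0, 1, 0, 0, -1, 0, 0, 0, 1, 0, 0, -1, 0, 0, 0, 1, 0, 0, -1, 0, 0, 0, 1, 0, 0, -1, 0, 0, 0, 1, 0, 0, 0, 0, 0, 0, 1]
  force: 35

```text
clock: 5.38
position: [0.5929, 0.2078, 0.2165]
orientation: [0.003, 0.642, 0.766, 0.003]
wrist_force: [-0.1, 1.8, -0.7]
width: 0.083
finger_force: 35.0
```

```bash
python3 - <<'E'
from h import *
from workcell import sense,capture
s=sense();T=pose(s);c=capture('side');c['T']=T
np.save('s2.npy',c,allow_pickle=True);im=c['pixels'][:,:,::-1]
cv2.imwrite('pics/s2.png',np.hstack([cv2.resize(im[90:200,275:385],None,fx=3.6,fy=3.6,interpolation=2),cv2.resize(im[205:315,255:365],None,fx=3.6,fy=3.6,interpolation=2)]));print(s['clock'],T.round(4),s['width'],s['wrist_force'])
E
```

```text
5.375 [[-1.747e-01  9.846e-01  8.300e-03  5.929e-01]
 [ 9.846e-01  1.746e-01  1.800e-03  2.078e-01]
 [ 3.000e-04  8.500e-03 -1.000e+00  2.165e-01]
 [ 0.000e+00  0.000e+00  0.000e+00  1.000e+00]] 0.08292727132934469 [-0.07488273  1.80047557 -0.71810469]
```

View pics/s2.png

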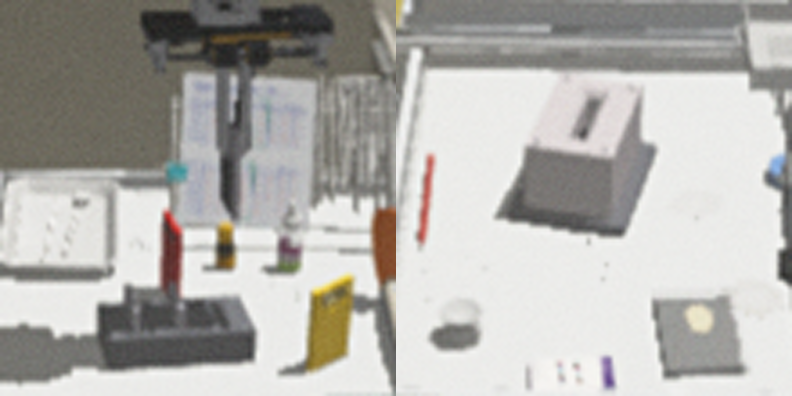

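The plate is held upright and clear. The rack still holds both short plates, and the reader slot is visible in the right-hand crop at about (587,118).

```bash
python3 - <<'E'
from h import *
c=np.load('s2.npy',allow_pickle=True).item();T=c['T']
f=lambda u,v:(255+(u-396)/3.6,205+v/3.6)
P=plane(c,[f(527,147),f(618,158),f(643,82),f(565,72),f(587,118),f(577,137),f(600,99)],.07);print(P.round(3))
for a,b in((0,3),(1,2),(5,6)):
    d=P[b]-P[a];print(np.degrees(np.arctan2(-d[0],d[1])).round(1),np.linalg.norm(d).round(3))
m=P[:4].mean(0);print(m)
for yaw in(-18,-12): # tool-frame delta
    print((T[:3,:3].T@(np.r_[m[:2],.2165]-T[:3,3])).round(3))
E
```

```text
[[ 0.441 -0.296  0.07 ]
 [ 0.511 -0.309  0.07 ]
 [ 0.533 -0.198  0.07 ]
 [ 0.469 -0.185  0.07 ]
 [ 0.487 -0.254  0.07 ]
 [ 0.48  -0.281  0.07 ]
 [ 0.498 -0.225  0.07 ]]
-13.8 0.115
-10.9 0.113
-17.8 0.058
[ 0.48854451 -0.24699429  0.07      ]
[-0.43  -0.182 -0.002]
[-0.43  -0.182 -0.002]
```

Emit:
servo_tool:
  targets: [0, 0, 0, 0, 0, 0.65, 1, 0, 0, 0, 0, 0, 0.65, 1, 0, 0, 0, 0, 0, 0.65, 1, -0.5, 0, 0, 0, 0, 0.65, 1, -1, 0, 0, 0, 0, 0, 1, -1, 0, 0, 0, 0, 0, 1, -1, 0, 0, 0, 0, 0, 1, -1, 0, 0, 0, 0, 0, 1, -1, 0, 0, 0, 0, 0, 1, -1, 0, 0, 0, 0, 0, 1, -1, 0, 0, 0, 0, 0, 1, -1, 0, 0, 0, 0, 0, 1, -1, 0, 0, 0, 0, 0, 1, -1, 0, 0, 0, 0, 0, 1, -1, 0, 0, 0, 0, 0, 1, -1, 0, 0, 0, 0, 0, 1, -1, 0, 0, 0, 0, 0, 1, -1, 0, 0, 0, 0, 0, 1, -1, 0, 0, 0, 0, 0, 1, -1, 0, 0, 0, 0, 0, 1]

```text
clock: 7.92
position: [0.5205, -0.1167, 0.2135]
orientation: [0.0, 0.779, 0.627, 0.0]
wrist_force: [-0.2, -0.2, -0.4]
width: 0.082
finger_force: 35.0
```

Emit:
servo_tool:
  targets: [-1, 0, 0, 0, 0, 0, 1, -1, 0, 0, 0, 0, 0, 1, -1, 0, 0, 0, 0, 0, 1, -1, 0, 0, 0, 0, 0, 1, -1, 0, 0, 0, 0, 0, 1, -1, 0, 0, 0, 0, 0, 1, -1, 0, 0, 0, 0, 0, 1, -1, 0, 0, 0, 0, 0, 1, -1, 0, 0, 0, 0, 0, 1, -1, 0, 0, 0, 0, 0, 1, -0.8, 0, 0, 0, 0, 0, 1, -0.5, 0, 0, 0, 0, 0, 1, 0, 0, 0, 0, 0, 0, 1, 0, 0, 0, 0, 0, 0, 1]

```text
clock: 9.68
position: [0.4728, -0.3357, 0.2135]
orientation: [-0.0, 0.779, 0.627, 0.0]
wrist_force: [-0.7, 0.1, -0.5]
width: 0.083
finger_force: 35.0
```

```bash
python3 - <<'E'
from h import *
from workcell import sense,capture
s=sense();T=pose(s);c=capture('wrist');c['T']=T
np.save('w3.npy',c,allow_pickle=True);cv2.imwrite('pics/w3.png',c['pixels'][:,:,::-1]);print(s['clock'],T.round(4),s['width'],s['wrist_force'])
E
```

```text
9.675 [[ 2.125e-01  9.772e-01  1.000e-04  4.728e-01]
 [ 9.772e-01 -2.125e-01  6.000e-04 -3.357e-01]
 [ 6.000e-04 -0.000e+00 -1.000e+00  2.135e-01]
 [ 0.000e+00  0.000e+00  0.000e+00  1.000e+00]] 0.08346121035892706 [-0.71290821  0.11271758 -0.48866499]
```

View pics/w3.png

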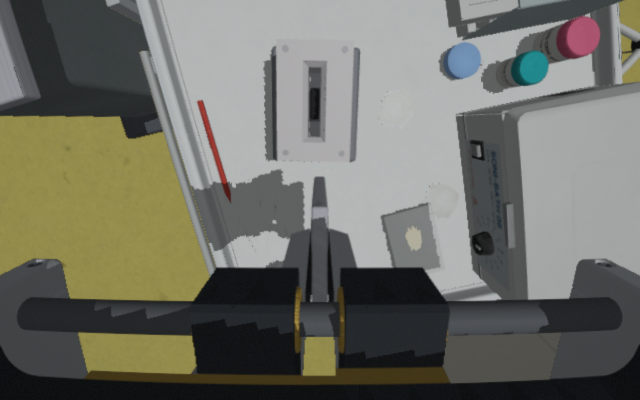

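The wrist view shows the reader's top at about (276–356, 40–162) and its slot mouth at about (303–327, 62–142), centred near (315,101). The far corner of the held plate's foot is at (319,180).

```bash
python3 - <<'E'
from h import *
c=np.load('w3.npy',allow_pickle=True).item();T=c['T'];Ti=np.linalg.inv(T)
g=cv2.cvtColor(c['pixels'],cv2.COLOR_RGB2GRAY)
print(g[100,268:282],g[100,298:334],g[100,350:364]);print(g[55:70,315],g[135:150,315])
for v in(70,130): print(v,g[v,298:334])
print('platefoot',g[190,305:335],g[182,305:335])
def tool(uv,z):
    P=plane(c,uv,z,T);return P,(Ti@np.c_[P,np.ones(len(P))].T).T[:,:3]
P,t=tool([(315,101),(276,101),(356,101)],.07);print(P.round(4),t.round(4))
f=proj(c,T@np.array([.03,0,.0676,1])@np.eye(4)[:,:3],T) ;print('pred foot far corner',f)
E
```

```text
[ 96  96  96  93  63  51  54  68 116 167 171 171 172 172] [171 172 172 171 167 159 159 159 158 147 110  68  37  27  33  33  29  20
  18  17  21  47  92 122 125 124 115 126 159 172 174 173 174 174 174 174] [172 160 134 117 115 113 107 105 156 178 181 181 181 181]
[174 174 175 175 172 154 136 132 133 132 132 124  99  74  71] [ 81 103 135 149 150 151 152 160 169 172 172 172 172 172 171]
70 [173 172 173 172 169 160 158 158 158 151 122  79  73  72  71  72  71  72
  73  72  72  72  80 103 121 123 124 126 145 166 174 174 174 174 174 175]
130 [171 171 171 169 164 160 159 160 158 144 102  80  79  78  79  78  80  80
  79  79  80  86 107 123 123 114 116 152 171 172 173 172 173 173 173 173]
platefoot [181 182 182 181 181 181 180 160 103  77  77  77  78  79  79  80  80  80
  80  86 118 159 180 183 182 182 182 181 182 183] [182 182 181 181 181 181 181 179 156  90  76  77  77  76  76  79  80  81
  84 106 149 179 181 181 182 181 182 181 181 181]
[[ 0.4887 -0.2487  0.07  ]
 [ 0.4532 -0.2409  0.07  ]
 [ 0.5261 -0.2568  0.07  ]] [[ 0.0882 -0.0029  0.1435]
 [ 0.0884 -0.0393  0.1435]
 [ 0.0883  0.0353  0.1435]]
pred foot far corner [[317.96152187 176.13148835]]
```

```bash
python3 - <<'E'
from h import *
c=np.load('w3.npy',allow_pickle=True).item();T=c['T'];Ti=np.linalg.inv(T)
g=cv2.cvtColor(c['pixels'],cv2.COLOR_RGB2GRAY)
def tool(uv,z): P=plane(c,uv,z,T);return (Ti@np.c_[P,np.ones(len(P))].T).T[:,:3]
print(g[168:196,319],g[172:190,316],g[172:190,322])
a=tool([(314.4,70),(314.1,100),(313.4,130),(314.5,59.8),(313.3,142.3)],.07);print(a.round(4))
d=a[0]-a[2];print('slot dir tool angle deg',np.degrees(np.arctan2(d[1],d[0])),np.linalg.norm(a[3]-a[4]))
zf=T[2,3]-.0676
print('foot edge tool',tool([(318.9,179),(318.9,182)],zf).round(4))
E
```

```text
[181 181 182 181 182 182 181 178 140  89  78  79  78  77  76  77  78  78
  78  79  79  79  79  78  80  79  79  79] [181 181 182 178 142  90  78  78  77  76  77  77  77  77  77  78  77  78] [182 181 181 176 142  91  80  81  80  80  81  81  81  80  80  80  80  80]
[[ 0.1157 -0.0034  0.1435]
 [ 0.0891 -0.0037  0.1435]
 [ 0.0617 -0.0045  0.1435]
 [ 0.1246 -0.0032  0.1435]
 [ 0.0501 -0.0047  0.1435]]
slot dir tool angle deg 1.2094374560671846 0.07441938544455479
foot edge tool [[0.0278 0.0007 0.0676]
 [0.0256 0.0007 0.0676]]
```

Emit:
servo_tool:
  targets: [1, -0.06, 0, 0, 0, 0, 1, 1, -0.06, 0, 0, 0, 0, 1, 1, -0.06, 0, 0, 0, 0, 1, 1, -0.055, 0, 0, 0, 0, 1, 0.37, 0, 0, 0, 0, 0.14, 1, 0, 0, 0.8, 0, 0, 0, 1, 0, 0, 0.8, 0, 0, 0, 1, 0, 0, 0.8, 0, 0, 0, 1, 0, 0, 0.5, 0, 0, 0, 1, 0, 0, 0, 0, 0, 0, 1, 0, 0, 0, 0, 0, 0, 1]

```text
clock: 11.1
position: [0.4871, -0.2502, 0.1558]
orientation: [0.0, 0.785, 0.619, 0.0]
wrist_force: [0.3, -0.4, -0.0]
width: 0.084
finger_force: 35.0
```

```bash
python3 - <<'E'
from h import *
from workcell import sense,capture
s=sense();T=pose(s);c=capture('wrist');c['T']=T;d=capture('side')
np.save('w4.npy',c,allow_pickle=True);a=cv2.resize(c['pixels'][140:290,240:390],(400,400),interpolation=2);b=cv2.resize(d['pixels'][190:270,270:350],(400,400),interpolation=2)
cv2.imwrite('pics/w4.png',np.hstack([a,b])[:,:,::-1]);print(s['clock'],T.round(4),s['wrist_force'])
o=T[:3,:3].T@(np.array([0,0,0])-0);w3=np.load('w3.npy',allow_pickle=True).item()['T']
m=w3@np.array([.0874,-.004,.1435,1]);print('mouth in tool',(np.linalg.inv(T)@m).round(4))
E
```

```text
11.1 [[ 2.336e-01  9.723e-01  7.000e-04  4.871e-01]
 [ 9.723e-01 -2.336e-01 -5.000e-04 -2.502e-01]
 [-3.000e-04  8.000e-04 -1.000e+00  1.558e-01]
 [ 0.000e+00  0.000e+00  0.000e+00  1.000e+00]] [ 0.30147132 -0.37994022 -0.02387872]
mouth in tool [9.00e-04 1.00e-04 8.58e-02 1.00e+00]
```

View pics/w4.png

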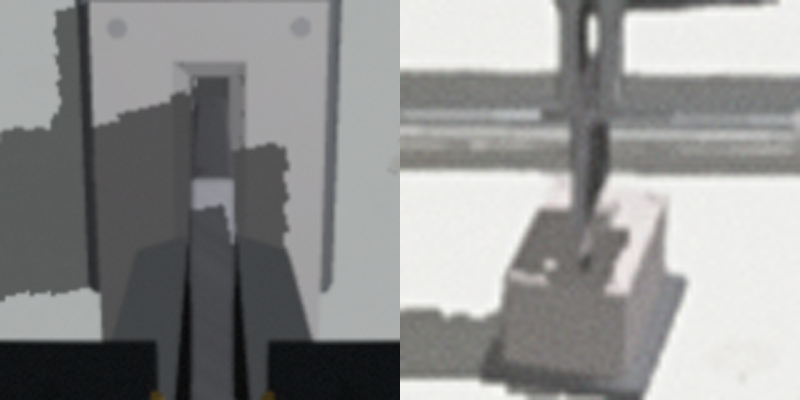

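The plate foot in the wrist crop spans u≈190–234 and is centred on the slot mouth (177–246). The side crop agrees, so I'll lower it into the slot.

Emit:
servo_tool:
  targets: [0.04, 0, 0.3, 0, 0, 0, 1, 0, 0, 0.4, 0, 0, 0, 1, 0, 0, 0.4, 0, 0, 0, 1, 0, 0, 0.4, 0, 0, 0, 1, 0, 0, 0.3, 0, 0, 0, 1, 0, 0, 0, 0, 0, 0, 1, 0, 0, 0, 0, 0, 0, 1]
  force: 40

```text
clock: 12.08
position: [0.4871, -0.2492, 0.1196]
orientation: [0.0, 0.785, 0.619, 0.0]
wrist_force: [0.2, 0.4, -0.5]
width: 0.081
finger_force: 40.0
```

Free so far, with the foot about 18 mm below the mouth. Next I'll compress the plunger gradually, watching the force.

Emit:
servo_tool:
  targets: [0, 0, 0.2, 0, 0, 0, 1, 0, 0, 0.2, 0, 0, 0, 1, 0, 0, 0.2, 0, 0, 0, 1, 0, 0, 0.2, 0, 0, 0, 1, 0, 0, 0, 0, 0, 0, 1, 0, 0, 0, 0, 0, 0, 1]

```text
clock: 12.82
position: [0.4874, -0.2493, 0.104]
orientation: [0.001, 0.785, 0.619, 0.0]
wrist_force: [-0.4, 0.8, 6.0]
width: 0.081
finger_force: 40.0
```

Emit:
servo_tool:
  targets: [0, 0, 0.12, 0, 0, 0, 1, 0, 0, 0.12, 0, 0, 0, 1, 0, 0, 0, 0, 0, 0, 1, 0, 0, 0, 0, 0, 0, 1]

```text
clock: 13.32
position: [0.4874, -0.2493, 0.0995]
orientation: [0.001, 0.785, 0.619, 0.0]
wrist_force: [-1.7, 0.2, 7.2]
width: 0.081
finger_force: 40.0
```

Emit:
servo_tool:
  targets: [0, 0, 0.08, 0, 0, 0, 1, 0, 0, 0.05, 0, 0, 0, 1, 0, 0, 0, 0, 0, 0, 1, 0, 0, 0, 0, 0, 0, 1]

```text
clock: 13.82
position: [0.4874, -0.2494, 0.0976]
orientation: [0.001, 0.785, 0.619, 0.0]
wrist_force: [-1.2, 0.6, 10.6]
width: 0.084
finger_force: 40.0
```

Emit:
servo_tool:
  targets: [0, 0, 0.05, 0, 0, 0, 1, 0, 0, 0, 0, 0, 0, 1, 0, 0, 0, 0, 0, 0, 1]

```text
clock: 14.2
position: [0.4874, -0.2494, 0.0975]
orientation: [0.001, 0.785, 0.619, 0.0]
wrist_force: [-2.5, 1.2, 16.6]
width: 0.083
finger_force: 40.0
```

Emit:
servo_tool:
  targets: [0, 0, 0.02, 0, 0, 0, 1, 0, 0, 0, 0, 0, 0, 1, 0, 0, 0, 0, 0, 0, 1, 0, 0, 0, 0, 0, 0, 1, 0, 0, 0, 0, 0, 0, 1, 0, 0, 0, 0, 0, 0, 1]

```text
clock: 14.95
position: [0.4875, -0.2494, 0.0975]
orientation: [0.001, 0.785, 0.619, 0.0]
wrist_force: [-3.2, 1.7, 19.5]
width: 0.083
finger_force: 40.0
```

The push is steady at about 19.5 N in total, roughly 10 N of it on the stop. The height no longer changes under added push, so the plate is on the hard stop.

```bash
python3 -c "
from workcell import sign_off;print(sign_off())"
```

```text
the job is handed in; nothing more can be done
None
```

I handed the job in at 14.95 s with the tall plate in the reader slot, gripped at 40 N and pressed with about 19.5 N, an estimated 10 N of it on the hard stop. The sign-off gave no verdict, and I judged it home from force and height, not the pointer.

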